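# Square a glass billet into the corner of a kiln shelf

### The arm

A 7-joint arm with a two-finger parallel gripper is mounted at the origin on the work surface. World frame = base frame: x ahead of the robot, y to its left, z up, the work surface at z = 0. Lengths are in m, angles in rad, forces in N, time in s.
With the tool pointing down it reaches from about 0.35 to 0.9 m from the base axis. Payload 8.1 kg.
Tool frame: the origin (TCP) lies midway between the tips of the shut fingers; the grasp point (between the pads) lies 19 mm behind it; z points along the fingers, y is the line along which they close (so a half turn about z gives the same grasp; the last joint's range is limited). The gripper opens to 92 mm and grips with 3 to 60 N. Pads are 19 mm wide; open, the fingers measure 130 mm over their backs; the gripper's body (75 mm by 190 mm) begins 47 mm behind the grasp point.
Start: joints at [-1.417, 0.434, 0.025, 1.573, -0.012, 1.134, -0.075], TCP at [0.159, 0.605, 0.227] pointing down, gripper open.
Joint ranges: [-2.62, 2.62], [-0.44, 2.09], [-1.27, 1.32], [0.08, 2.57], [-1.32, 4.46], [0.12, 2], [-2.74, 2.74]. Speed limits (rad/s): [2.22, 2.22, 3.01, 3.01, 3.14, 3.14, 3.14].

### API

Orientations are given as a rotation vector (axis times angle).
In Python, from cell import observe, cams, job gives the robot as it stands. The module is installed in compiled form; this text tells all that it offers.
- The arm moves only by the tool step_arm, never from a script. Its argument "steps" is a list of rows, each a list of 6 numbers: the shift along the world's x, y, z in mm, then the turn, a rotation vector about the world's x, y, z in rad. In form: [[dx, dy, dz, rx, ry, rz], ...]. A call has 1 to 20 rows; each row shifts and turns the commanded pose from where the row before left it; what a row does not reach is not made up. A row lasts 1/12 s, in which the tool goes at most 41.7 mm and 7.16 degrees, less where a joint would pass 70% of its speed; a pose out of reach is approached as far as the arm can. A call with a gripper value outside its range is refused whole. "gripper" is the opening, from 0 (shut) to 1 (fully open), set as the call begins (left out, the last holds). The fingers move at their own pace and stop on an object; "force" is the grip in N (left out, the last holds). Time passes only in rows, so rows that do not move let the fingers close. It gives the time, the measured TCP pose, the force, the opening and the grip force at its end, in the units of the state.
- observe(): the state, without advancing time (a new reading comes with each control period).
- cams.get_image(name): name is "scene" or "top" or "wrist"; returns the picture (400x640x3 uint8, red, green, blue); there is no depth.
- cams.get_calibration(name): a dict with "fov_y" (degrees; the focal length in pixels is half the picture's height over the tangent of half this angle, whatever the lens; pixels are square), "cx", "cy" (the principal point, pixels), "world_to_cam" (4x4, takes a point from world to camera coordinates). Camera axes: x right, y up, looking along -z (the intrinsics and any distortion apply to the point x, -y, -z); pixel columns grow to the right and rows downward; lengths in m; the calibration is good to about 2 mm. A picture is of the moment at which its call begins: read the wrist's pose just before it. get_calibration takes no time and is no camera call; for the wrist camera it gives the pose at the moment of the call.
- job.sign_off(): hands the job in; it is judged then, once.
The state is a dict: "clock": time; "joints": joint angles; "dq": joint speeds; "joint_efforts": joint torques, N m; "position": TCP position; "ee_rot": TCP orientation; "force": force on the tool from outside, world axes, zero at the start; "ft_torque": the same for the moment, N m; "width": opening from 0.0 (shut) to 1.0 (fully open); "gripper_force": force on a finger pad.
Only numpy, scipy, OpenCV 4.12 (cv2) and the standard library are available. Lean on these libraries where they do the work, as an engineer would, in place of code of your own. Each camera call takes 0.05 s, during which the arm holds its last target. There are 200 camera calls.

### The job

With the fingertips, push the amber glass billet along the pale kiln shelf, never lifting it, until it sits snugly in the corner: one long side flush along the dark steel fence and one end flush against the short brass stop. Leave the red jar, the rod jar, the blue glass and the paddle where they are, and finish with the hand clear of everything.

Things in the scene. Friction and masses are not known exactly. Their poses are not given: they have to be found in the camera images.
- board: Pale kiln shelf, 300 (x) x 460 (y) x 15 mm thick, fixed on the bench, turned up to 0.2 rad; origin at the centre of its underside, so its top is 15 mm above it. A dark steel fence bar, 20 mm thick, 25 mm high above the shelf top, runs along its whole y length; its working face looks to -x (to the robot) at board x = +110 mm.
- fence_face (a point): Middle of the fence's working face, where it meets the shelf's top (15 mm above the bench); axes as the board's: x points into the fence, y along it.
- stop: Brass stop bar, 100 (x) x 20 (y) x 25 mm high, fixed on the shelf top, square to the fence with its far end against it, axes as the board's. It is near either the +y or the -y end of the fence; its working face looks to the shelf's middle, 10 mm from its origin, the centre of its underside.
- billet: Loose amber-orange glass block, 60 (x) x 90 (y) x 22 mm high, 0.2 to 0.4 kg, lying flat on the shelf's top nearer to the robot than the fence and turned up to 0.45 rad from square; origin at the centre of its underside, y along its long side. It slides when pushed with a few newtons and does not stick.
- frit_jar: Small squat red jar with a metal lid, 40 mm across, 45 mm high, loose on the shelf near the other end from the stop. Leave it. Origin at the centre of its underside.
- rod_jar: White jar, 72 mm across and 100 mm high, with coloured glass rods standing in it up to 270 mm high and spreading to about 40 mm from its axis; loose on the bench to the robot's right of the shelf. Leave it. Origin at the centre of its underside.
- blue_billet: Blue glass block, 50 (x) x 70 (y) x 22 mm high, loose on the bench to the robot's left of the shelf. Leave it. Origin at the centre of its underside.
- paddle: Graphite paddle: black plate 80 x 50 x 12 mm on a wooden handle, 200 mm long overall along its x (handle to -x), 20 mm high, lying loose on the bench to the robot's right of the shelf. Leave it. Origin near its middle, at bench height.

How it is judged:
By the outcome, as a careful person would: the job done as asked, in the order asked, and still so for the second after the job is handed in, with the robot touching nothing.
It also fails if it takes over 56 s, if anything falls off the work surface, if the arm or the gripper's body presses on something with over 40 N, if the wrist force passes 120 N, or if a joint passes its speed limit or range.

## Working session

There is one attempt and no reset: what is moved stays moved. The work goes in short steps, Python scripts to look and compute and a tool call to move; the robot and the scene stay as the last step left them, time stands still between calls to the robot, and variables do not carry over. Pictures are saved under pics/ and viewed, at most 10 in all, crops included, and the job is handed in when it is done.

Besides the shell and the picture viewer there is one more tool, called as a command line: name --pt "numbers of a row" for each row, then --argument value for the rest. step_arm: Moves the arm, as the interface text tells. Its arguments: {"type":"object","properties":{"steps":{"type":"array","items":{"type":"array","items":{"type":"number"}}},"gripper":{"type":"number"},"force":{"type":"number"}},"required":["steps"]}

```bash
mkdir -p pics; python3 - <<'E'
from cell import observe,cams
import cv2,numpy as np
s=observe();print(s)
for n in("top","scene"):
    i=cams.get_image(n);cv2.imwrite(f"pics/{n}0.png",i[:,:,::-1]);c=cams.get_calibration(n);print(n,c)
E
```

```text
{'clock': 0.0, 'joints': array([-1.41664221,  0.43522452,  0.02497048,  1.57409565, -0.01156562,
        1.13399162, -0.07507899]), 'dq': array([-0.00120677, -0.00035504,  0.00049235, -0.00071868,  0.00062694,
       -0.00023445, -0.00026971]), 'joint_efforts': array([-3.23800969e-04, -6.67852306e+01,  9.84895751e-01, -3.14467514e+01,
       -6.04990683e-02,  4.25809657e-02,  1.52356397e-04]), 'position': array([0.15864988, 0.60400269, 0.22594456]), 'ee_rot': array([-4.02247491e-01, -3.11570437e+00,  2.47345652e-03]), 'force': array([-1.53386888,  0.71471262,  0.07259371]), 'ft_torque': array([-0.04763295, -0.01942207, -0.02104882]), 'gripper_force': 0.0, 'width': 0.9983254070459577}
top {'fov_y': 53.75296675850874, 'cx': 320.60810720080224, 'cy': 196.4921301633364, 'world_to_cam': array([[-1.94854364e-02, -9.99805460e-01,  3.05930581e-03,
         3.64581238e-04],
       [ 9.90333773e-01, -1.88803680e-02,  1.37413788e-01,
        -5.46334902e-01],
       [-1.37329294e-01,  5.70730149e-03,  9.90509006e-01,
        -1.11713451e+00],
       [ 0.00000000e+00,  0.00000000e+00,  0.00000000e+00,
         1.00000000e+00]])}
scene {'fov_y': 55.862235758390106, 'cx': 320.7124392028599, 'cy': 208.0118267643016, 'world_to_cam': array([[ 0.85175619,  0.52377575, -0.01305231, -0.47494252],
       [-0.35931904,  0.6020871 ,  0.71300839,  0.15916447],
       [ 0.38131513, -0.60261936,  0.70103401, -1.32079043],
       [ 0.        ,  0.        ,  0.        ,  1.        ]])}
```

View pics/top0.png

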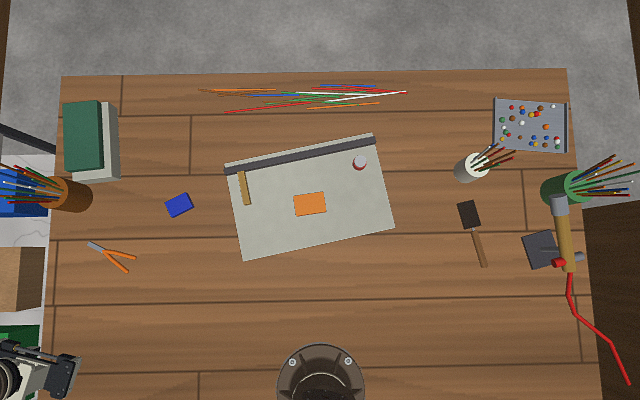

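View pics/scene0.png

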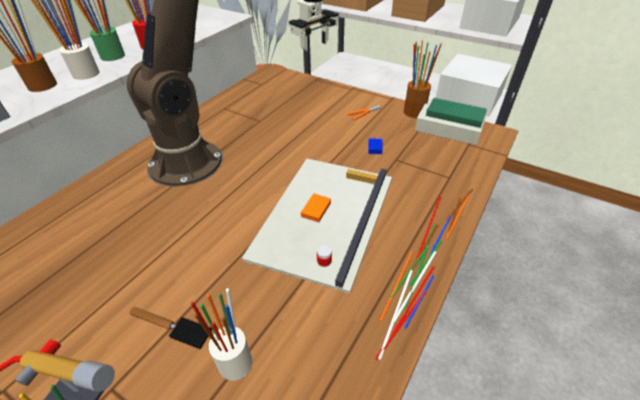

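Top view: the shelf spans about (225,165)-(393,228). The fence runs along its upper edge, from (226,170) to (375,140). The brass stop is at the left, which is +y, at (244,188). The billet is at (310,204) and the red jar at (360,161). The scene view agrees. Next I'll measure these.

```bash
cat > h.py <<'E'
import cv2,numpy as np
from cell import observe,cams
def ray(n,uv,z,c=None):
    c=c or cams.get_calibration(n);f=200/np.tan(np.radians(c["fov_y"]/2));T=c["world_to_cam"];R=T[:3,:3];o=-R.T@T[:3,3]
    uv=np.atleast_2d(np.asarray(uv,float));d=np.c_[(uv[:,0]-c["cx"])/f,-(uv[:,1]-c["cy"])/f,-np.ones(len(uv))]@R
    return (o+d*((z-o[2])/d[:,2])[:,None])[:,:2]
def blob(im,lo,hi,roi=None):
    h=cv2.cvtColor(im,cv2.COLOR_RGB2HSV);m=cv2.inRange(h,np.array(lo),np.array(hi))
    if roi:
        k=np.zeros_like(m);x0,y0,x1,y1=roi;k[y0:y1,x0:x1]=1;m*=k
    cs,_=cv2.findContours(m,cv2.RETR_EXTERNAL,cv2.CHAIN_APPROX_NONE);return max(cs,key=cv2.contourArea)[:,0,:],m
def rect(P):  # centre, long-axis angle(deg from world y), sizes mm
    (c,s,a)=cv2.minAreaRect((P*1000).astype(np.float32));b=cv2.boxPoints((c,s,a))
    e=b[1]-b[0];g=b[2]-b[1];l=e if np.hypot(*e)>np.hypot(*g) else g
    if l[1]<0:l=-l
    return np.round(c,1),round(np.degrees(np.arctan2(-l[0],l[1])),2),np.round(s,1)
E
python3 - <<'E'
from h import *
for n,rois in (("top",dict(b=(280,180,340,225),s=(235,165,256,208),j=(345,145,375,175),sh=(215,125,400,265))),("scene",dict(b=(295,185,340,230),s=(340,160,380,190),j=(310,240,340,270),sh=(235,150,400,300)))):
    im=cv2.imread(f"pics/{n}0.png")[:,:,::-1].copy();cc=cams.get_calibration(n)
    for k,lo,hi,z in (("b",(8,180,120),(20,255,255),.037),("s",(12,90,60),(30,220,255),.040),("j",(165,100,60),(180,255,255),.03),("sh",(20,0,150),(90,45,255),.015),("sh",(90,10,20),(130,140,110),.040)):
        c,m=blob(im,lo,hi,rois[k]);P=ray(n,c,z,cc);r=rect(P)
        print(n,k,lo[0],len(c),*r)
        if lo[0]==90 or k=="sh":
            print(np.round(cv2.approxPolyDP(cv2.convexHull(c),3,True)[:,0].tolist()).tolist())
E
python3 - <<'E'
import cv2,numpy as np
i=cv2.imread("pics/top0.png")[120:270,215:400];cv2.imwrite("pics/c1.png",cv2.resize(i,None,fx=4,fy=4,interpolation=cv2.INTER_NEAREST))
E
```

```text
top b 8 94 [526.4  22.8] 7.54 [59.5 87.2]
top s 12 77 [576.9 214.5] -78.41 [102.5  21.8]Traceback (most recent call last):
  File "<stdin>", line 5, in <module>
  File "h.py", line 11, in blob
    cs,_=cv2.findContours(m,cv2.RETR_EXTERNAL,cv2.CHAIN_APPROX_NONE);return max(cs,key=cv2.contourArea)[:,0,:],m
                                                                            ~~~^^^^^^^^^^^^^^^^^^^^^^^^
ValueError: max() iterable argument is empty
```

View pics/c1.png

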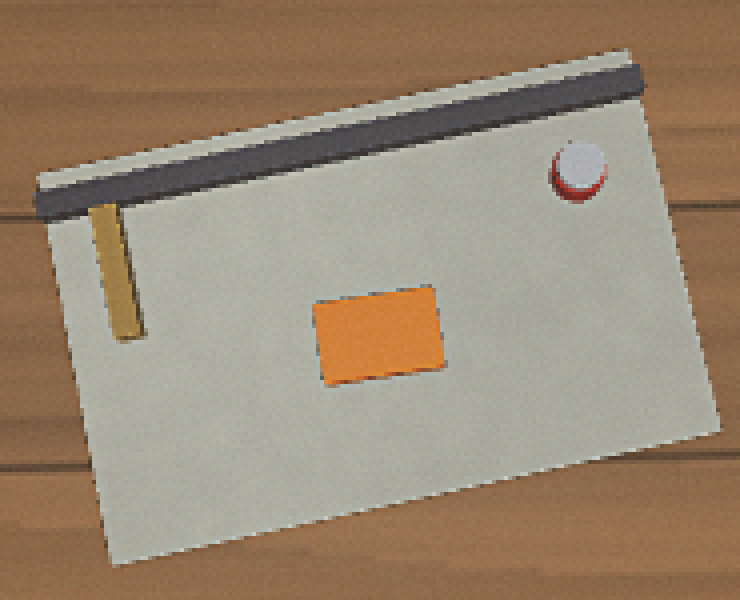

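The crop shows the fence's lower dark edge running from about crop (48,221) to (641,98). The near shelf corners are at crop (113,565) and (720,430), the billet corners are clean, and the jar is at crop (580,170). I'll fit these and get the plan in board axes.

```bash
python3 - <<'E'
from h import *
n="top";im=cv2.imread("pics/top0.png")[:,:,::-1].copy();cc=cams.get_calibration(n)
g=lambda p:np.array(p)/4+np.array([215,120])-.4
C=ray(n,g([(113,566),(721,430),(629,50),(38,177)]),.015,cc)*1000;print("corners",C.round(1).tolist(),[np.linalg.norm(C[i]-C[(i+1)%4]).round(1) for i in range(4)])
# fence bottom edge: per column, dark->pale transition
V=im.max(2).astype(float);pts=[]
for u in range(250,372):
    if 344<u<370: continue
    r0=int(219/4+120-(u-227)*0.207)  # expected edge
    col=V[r0-4:r0+6,u]
    k=[i for i in range(len(col)-1) if col[i]<125<=col[i+1]]
    if k: i=k[0];pts.append((u,r0-4+i+(125-col[i])/(col[i+1]-col[i])))
P=ray(n,pts,.015,cc)*1000
vx,vy,x0,y0=cv2.fitLine(P.astype(np.float32),cv2.DIST_HUBER,0,.01,.01).ravel()
if vy<0:vx,vy=-vx,-vy
th=np.arctan2(-vx,vy);ex=np.array([np.cos(th),np.sin(th)]);ey=np.array([-np.sin(th),np.cos(th)])
F=np.array([x0,y0]);print("fence th",th,"pt",F,len(pts))
B=lambda p:np.array([(p-F)@ex,(p-F)@ey]).round(1)
for q in C:print("corner rel fence",B(q))
print("centre", C.mean(0), B(C.mean(0)))
for k,lo,hi,z,roi in (("billet",(8,180,120),(20,255,255),.037,(280,180,340,225)),("stop",(12,90,60),(30,220,255),.040,(235,165,256,208))):
    c,m=blob(im,lo,hi,roi);c=c.astype(float);r=rect(ray(n,c,z,cc));print(k,r,B(np.array(r[0])))
lid=ray(n,g([(580,163)]),.045,cc)[0]*1000;print("jar",lid,B(lid))
print("ex",ex,"ey",ey)
E
```

```text
corners [[363.5, 220.2], [453.9, -227.8], [745.0, -170.7], [654.3, 278.9]] [np.float64(457.0), np.float64(296.6), np.float64(458.6), np.float64(296.7)]
fence th 0.19705065 pt [667.52423   25.585363] 97
corner rel fence [-260.   250.3]
corner rel fence [-259.1 -206.7]
corner rel fence [  37.5 -207.6]
corner rel fence [ 36.7 251. ]
centre [554.18763034  25.13015213] [-111.2   21.7]
billet (array([526.4,  22.8]), np.float32(7.54), array([59.5, 87.2])) [-138.9   24.9]
stop (array([576.9, 214.5]), np.float32(-78.41), array([102.5,  21.8])) [-51.9 203. ]
jar [ 650.52066825 -127.07452901] [ -46.6 -146.4]
ex [0.9806483  0.19577791] ey [-0.19577791  0.9806483 ]
```

step_arm --pt "15 -30 -3 0 0 0.023" --pt "15 -30 -3 0 0 0.023" --pt "15 -30 -3 0 0 0.023" --pt "15 -30 -3 0 0 0.023" --pt "15 -30 -3 0 0 0.023" --pt "15 -30 -3 0 0 0.023" --pt "15 -30 -3 0 0 0.023" --pt "15 -30 -3 0 0 0.023" --pt "15 -30 -3 0 0 0.023" --pt "15 -30 -3 0 0 0.023" --pt "15 -30 -3 0 0 0.023" --pt "15 -30 -3 0 0 0.023" --pt "15 -30 -3 0 0 0.023" --pt "15 -30 -3 0 0 0.023" --pt "15 -30 -3 0 0 0.023" --pt "15 -30 -3 0 0 0.023" --pt "15 -30 -3 0 0 0.023" --pt "15 -30 -3 0 0 0.023" --pt "15 -30 -3 0 0 0.023" --pt "0 0 0 0 0 0" --gripper 0.48

```text
clock: 1.77
position: [0.4457, 0.0284, 0.1695]
ee_rot: [-0.273, 3.129, -0.004]
force: [-1.1, 0.3, -0.1]
width: 0.476
gripper_force: 0.0
```

step_arm --pt "10 -9 -25 0 0 0.023" --pt "8 -8 -25 0 0 0" --pt "0 0 -25 0 0 0" --pt "0 0 -25 0 0 0" --pt "0 0 -20 0 0 0" --pt "0 0 -15 0 0 0" --pt "0 0 -8 0 0 0" --pt "0 0 -3 0 0 0" --pt "0 0 0 0 0 0" --pt "0 0 0 0 0 0"

```text
clock: 2.6
position: [0.4622, 0.0176, 0.0243]
ee_rot: [-0.318, 3.125, 0.0]
force: [-0.3, -0.2, -0.4]
width: 0.48
gripper_force: 0.0
```

```bash
python3 - <<'E'
from h import *
s=observe();print(s["position"],s["ee_rot"],s["joints"].round(2),s["force"])
i=cams.get_image("top");cv2.imwrite("pics/c2.png",cv2.resize(i[120:270,215:400,::-1],None,fx=4,fy=4,interpolation=cv2.INTER_CUBIC))
E
```

```text
[0.46216684 0.01758505 0.02430609] [-3.18243793e-01  3.12471826e+00  1.52445797e-04] [-0.33  0.48  0.23  2.18 -0.22  0.5   1.84] [-0.30840262 -0.16837405 -0.44478802]
```

View pics/c2.png

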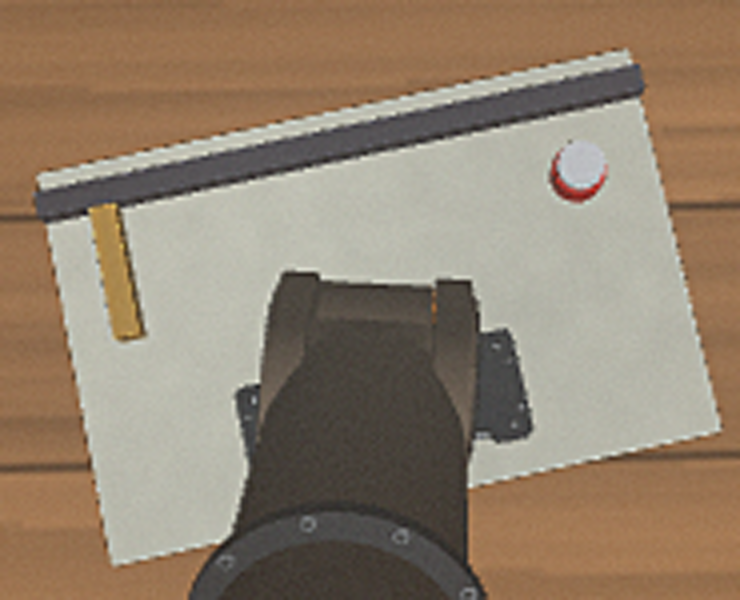

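The billet is hidden under the arm, and the jar and stop are where they were. I'm pushing towards the fence.

step_arm --pt "1 -7 -1 0 0 0" --pt "2.9 0.6 0 0 0 0" --pt "4.9 1 0 0 0 0" --pt "4.9 1 0 0 0 0" --pt "4.9 1 0 0 0 0" --pt "4.9 1 0 0 0 0" --pt "4.9 1 0 0 0 0" --pt "4.9 1 0 0 0 0" --pt "4.9 1 0 0 0 0" --pt "4.9 1 0 0 0 0" --pt "4.9 1 0 0 0 0" --pt "4.9 1 0 0 0 0" --pt "4.9 1 0 0 0 0" --pt "4.9 1 0 0 0 0" --pt "4.9 1 0 0 0 0" --pt "4.9 1 0 0 0 0" --pt "4.9 1 0 0 0 0" --pt "4.9 1 0 0 0 0" --pt "4.9 1 0 0 0 0" --pt "0 0 0 0 0 0"

```text
clock: 4.32
position: [0.5494, 0.0285, 0.0225]
ee_rot: [0.319, -3.125, -0.0]
force: [-1.3, 0.3, -0.2]
width: 0.482
gripper_force: 0.6
```

step_arm --pt "4.9 1 0 0 0 0" --pt "4.9 1 0 0 0 0" --pt "4.9 1 0 0 0 0" --pt "4.9 1 0 0 0 0" --pt "2 0.4 0 0 0 0" --pt "0 0 0 0 0 0"

```text
clock: 4.82
position: [0.5716, 0.0328, 0.0228]
ee_rot: [-0.319, 3.124, 0.0]
force: [0.2, 0.5, -1.0]
width: 0.48
gripper_force: 0.0
```

step_arm --pt "2.9 0.6 0 0 0 0" --pt "2.9 0.6 0 0 0 0" --pt "2.9 0.6 0 0 0 0" --pt "2.9 0.6 0 0 0 0" --pt "2.9 0.6 0 0 0 0" --pt "2 0.4 0 0 0 0" --pt "2 0.4 0 0 0 0" --pt "0 0 0 0 0 0"

```text
clock: 5.48
position: [0.5895, 0.0364, 0.0227]
ee_rot: [-0.319, 3.125, 0.0]
force: [-1.8, -0.2, 0.3]
width: 0.48
gripper_force: 0.9
```

step_arm --pt "1 0.2 0 0 0 0" --pt "1 0.2 0 0 0 0" --pt "1 0.2 0 0 0 0" --pt "1 0.2 0 0 0 0" --pt "0 0 0 0 0 0" --pt "0 0 0 0 0 0"

```text
clock: 5.98
position: [0.5906, 0.0366, 0.0225]
ee_rot: [0.317, -3.121, -0.0]
force: [-10.5, -1.4, 7.9]
width: 0.48
gripper_force: 5.4
```

Fence contact at about 10 N. I'll back off, lift, turn and look.

step_arm --pt "-4 -1 0 0 0 0" --pt "-15 -3 5 0 0 0" --pt "-15 -3 20 0 0 0" --pt "0 -5 30 0 0 -0.1" --pt "0 -15 30 0 0 -0.11" --pt "0 -15 10 0 0 -0.11" --pt "0 -15 0 0 0 -0.11" --pt "0 -10 0 0 0 -0.12" --pt "0 -5 0 0 0 -0.12" --pt "0 0 0 0 0 -0.12" --pt "0 0 0 0 0 -0.12" --pt "0 0 0 0 0 -0.12" --pt "0 0 0 0 0 -0.12" --pt "0 0 0 0 0 -0.12" --pt "0 0 0 0 0 -0.12" --pt "0 0 0 0 0 -0.12" --pt "0 0 0 0 0 -0.07" --pt "0 0 0 0 0 0" --gripper 0.15

```text
clock: 7.48
position: [0.56, -0.0346, 0.1179]
ee_rot: [1.998, 2.422, 0.001]
force: [-0.4, 0.5, 0.4]
width: 0.148
gripper_force: 0.0
```

```bash
python3 - <<'E'
from h import *
s=observe();print(s["position"],s["ee_rot"],s["joints"].round(2),s["force"],s["width"])
for n,(x,y,X,Y) in (("top",(215,120,400,270)),("scene",(235,150,400,300))):
    i=cams.get_image(n);cv2.imwrite(f"pics/{n}3f.png",i[:,:,::-1]);cv2.imwrite(f"pics/{n}3.png",cv2.resize(i[y:Y,x:X,::-1],None,fx=4,fy=4,interpolation=cv2.INTER_CUBIC))
E
```

```text
[ 0.559995   -0.03464751  0.11790777] [1.99804548e+00 2.42205458e+00 1.12607721e-03] [-0.55  0.53  0.74  1.9  -0.46  0.88  0.61] [-0.35801368  0.52922203  0.41326739] 0.14782017642231354
```

View pics/scene3.png

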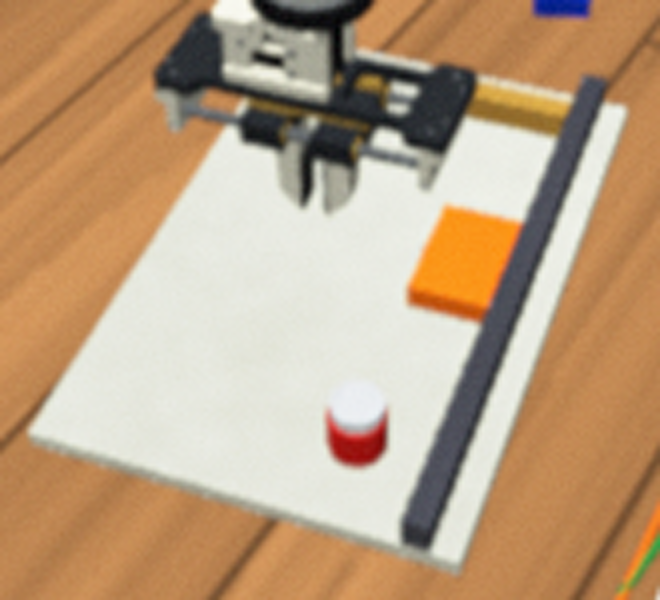

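The billet lies along the fence, with its near corner at crop (410,300). The jar at (357,425) hasn't moved. I'll move the fingers behind the billet's end.

step_arm --pt "20 -1 0 0 0 0.007" --pt "22 -1 0 0 0 0" --pt "22 -2 0 0 0 0" --pt "22 -1 0 0 0 0" --pt "0 0 -20 0 0 0" --pt "0 0 -20 0 0 0" --pt "0 0 -20 0 0 0" --pt "0 0 -15 0 0 0" --pt "0 0 -12 0 0 0" --pt "0 0 -7 0 0 0" --pt "0 0 0 0 0 0" --pt "0 0 0 0 0 0"

```text
clock: 8.58
position: [0.6454, -0.04, 0.0241]
ee_rot: [1.987, 2.433, 0.0]
force: [0.5, -0.6, -0.1]
width: 0.152
gripper_force: 0.0
```

step_arm --pt "-0.5 2.5 0 0 0 0" --pt "-1 4.9 0 0 0 0" --pt "-1 4.9 0 0 0 0" --pt "-1 4.9 0 0 0 0" --pt "-1 4.9 0 0 0 0" --pt "-1 4.9 0 0 0 0" --pt "-1 4.9 0 0 0 0" --pt "-1 4.9 0 0 0 0" --pt "-1 4.9 0 0 0 0" --pt "-1 4.9 0 0 0 0" --pt "-1 4.9 0 0 0 0" --pt "-1 4.9 0 0 0 0" --pt "-1 4.9 0 0 0 0" --pt "-1 4.9 0 0 0 0" --pt "-1 4.9 0 0 0 0" --pt "-1 4.9 0 0 0 0" --pt "-1 4.9 0 0 0 0" --pt "-1 4.9 0 0 0 0" --pt "-1 4.9 0 0 0 0" --pt "0 0 0 0 0 0"

```text
clock: 10.25
position: [0.6263, 0.0525, 0.0237]
ee_rot: [-1.985, -2.434, -0.001]
force: [-0.4, 0.0, 0.8]
width: 0.149
gripper_force: 0.0
```

step_arm --pt "-1 4.9 0 0 0 0" --pt "-1 4.9 0 0 0 0" --pt "-1 4.9 0 0 0 0" --pt "-1 4.9 0 0 0 0" --pt "-1 4.9 0 0 0 0" --pt "-1 4.9 0 0 0 0" --pt "-1 4.9 0 0 0 0" --pt "0 0 0 0 0 0" --pt "0 0 0 0 0 0"

```text
clock: 11.0
position: [0.6192, 0.0864, 0.0236]
ee_rot: [-1.985, -2.433, -0.001]
force: [-0.6, -0.9, 1.1]
width: 0.147
gripper_force: 0.0
```

step_arm --pt "-0.6 2.9 0 0 0 0" --pt "-0.6 2.9 0 0 0 0" --pt "-0.6 2.9 0 0 0 0" --pt "-0.6 2.9 0 0 0 0" --pt "-0.4 2 0 0 0 0" --pt "0 0 0 0 0 0" --pt "0 0 0 0 0 0"

```text
clock: 11.58
position: [0.6166, 0.0994, 0.0237]
ee_rot: [-1.986, -2.433, -0.001]
force: [0.1, 0.2, 0.4]
width: 0.15
gripper_force: 0.0
```

step_arm --pt "-0.2 1 0 0 0 0" --pt "-0.2 1 0 0 0 0" --pt "-0.2 1 0 0 0 0" --pt "0 0 0 0 0 0"

```text
clock: 11.92
position: [0.6162, 0.1017, 0.0238]
ee_rot: [1.987, 2.433, -0.0]
force: [0.6, -1.3, -1.0]
width: 0.146
gripper_force: 0.9
```

step_arm --pt "-0.2 1 0 0 0 0" --pt "-0.2 1 0 0 0 0" --pt "-0.2 1 0 0 0 0" --pt "-0.2 1 0 0 0 0" --pt "0 0 0 0 0 0"

```text
clock: 12.33
position: [0.6153, 0.106, 0.0238]
ee_rot: [-1.987, -2.433, -0.0]
force: [1.0, -1.9, -0.4]
width: 0.15
gripper_force: 0.8
```

step_arm --pt "-0.2 1 0 0 0 0" --pt "-0.2 1 0 0 0 0" --pt "0 0 0 0 0 0"

```text
clock: 12.58
position: [0.6149, 0.1079, 0.0237]
ee_rot: [-1.987, -2.433, -0.0]
force: [0.7, -1.0, 0.0]
width: 0.148
gripper_force: 0.8
```

step_arm --pt "-0.2 1 0 0 0 0" --pt "-0.2 1 0 0 0 0" --pt "0 0 0 0 0 0"

```text
clock: 12.83
position: [0.6146, 0.1096, 0.0238]
ee_rot: [1.987, 2.433, -0.0]
force: [0.3, -2.3, -0.8]
width: 0.148
gripper_force: 1.4
```

```bash
python3 - <<'E'
from h import *
s=observe();print(s["position"],s["force"])
n="scene";x,y,X,Y=(235,150,400,300)
i=cams.get_image(n);cv2.imwrite(f"pics/{n}4.png",cv2.resize(i[y:Y,x:X,::-1],None,fx=4,fy=4,interpolation=cv2.INTER_CUBIC))
E
```

```text
[0.61455218 0.10958152 0.02375501] [ 0.3091397  -2.29484636 -0.83328153]
```

View pics/scene4.png

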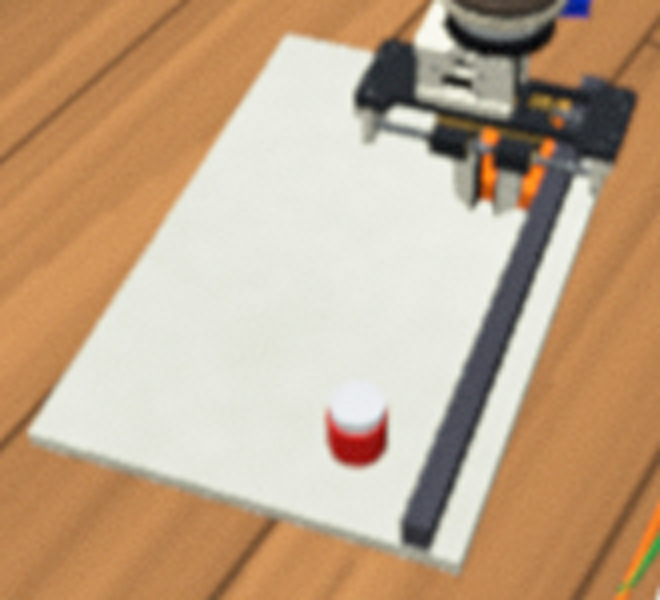

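The billet is still between the fingers and the stop, with no firm contact yet. I'll carry on in small steps.

step_arm --pt "-0.2 1 0 0 0 0" --pt "-0.2 1 0 0 0 0" --pt "0 0 0 0 0 0"

```text
clock: 13.13
position: [0.6143, 0.1097, 0.0238]
ee_rot: [1.988, 2.43, -0.002]
force: [0.9, -6.9, -0.3]
width: 0.15
gripper_force: 3.8
```

step_arm --pt "-0.2 1 0 0 0 0" --pt "-0.2 1 0 0 0 0" --pt "0 0 0 0 0 0"

```text
clock: 13.38
position: [0.6142, 0.1097, 0.0239]
ee_rot: [1.989, 2.427, -0.004]
force: [2.4, -12.2, -1.2]
width: 0.148
gripper_force: 6.2
```

Firm stop contact at 12 N with no further motion. I'll retract, look, then press once more against the fence.

step_arm --pt "1 -5 0 0 0 0" --pt "2 -10 0 0 0 0" --pt "2 -10 10 0 0 0" --pt "0 0 30 0 0 0.1" --pt "0 0 30 0 0 0.12" --pt "-15 5 20 0 0 0.12" --pt "-20 10 0 0 0 0.12" --pt "-20 10 0 0 0 0.12" --pt "-20 10 0 0 0 0.12" --pt "-20 10 0 0 0 0.12" --pt "-20 10 0 0 0 0.12" --pt "0 5 0 0 0 0.12" --pt "0 0 0 0 0 0.12" --pt "0 0 0 0 0 0.12" --pt "0 0 0 0 0 0.12" --pt "0 0 0 0 0 0.12" --pt "0 0 0 0 0 0.03" --pt "0 0 0 0 0 0" --gripper 0.3

```text
clock: 14.88
position: [0.5043, 0.1481, 0.1147]
ee_rot: [-0.315, 3.125, 0.001]
force: [0.2, 1.0, -0.1]
width: 0.301
gripper_force: 0.0
```

```bash
python3 - <<'E'
from h import *
s=observe();print(s["position"],s["ee_rot"],s["joints"].round(2),s["width"])
n="scene";i=cams.get_image(n);cv2.imwrite("pics/s5.png",cv2.resize(i[155:255,300:400,::-1],None,fx=6,fy=6,interpolation=cv2.INTER_CUBIC))
E
```

```text
[0.50429496 0.14807329 0.11468938] [-3.14667858e-01  3.12475640e+00  9.52123006e-04] [-0.63  0.41  0.32  1.97 -0.18  0.79  1.56] 0.30101120043433405
```

View pics/s5.png

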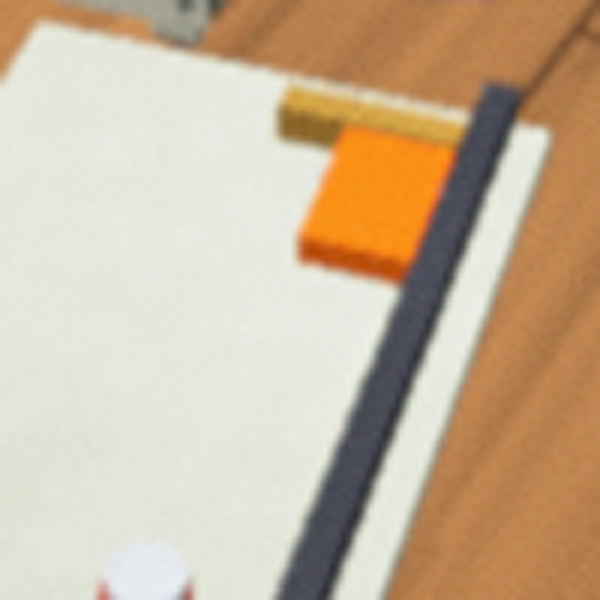

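The billet is in the corner, touching the brass stop at crop (400,135), with the fence along its right side. Final press into the fence.

step_arm --pt "2 -9 -20 0 0 0" --pt "0 0 -25 0 0 0" --pt "0 0 -25 0 0 0" --pt "0 0 -15 0 0 0" --pt "0 0 -6 0 0 0" --pt "0 0 0 0 0 0" --pt "9.8 2 0 0 0 0" --pt "9.8 2 0 0 0 0" --pt "9.8 2 0 0 0 0" --pt "9.8 2 0 0 0 0" --pt "6 1.2 0 0 0 0" --pt "4 0.8 0 0 0 0" --pt "2 0.4 0 0 0 0" --pt "2 0.4 0 0 0 0" --pt "0 0 0 0 0 0" --pt "0 0 0 0 0 0"

```text
clock: 16.27
position: [0.5586, 0.1504, 0.0227]
ee_rot: [0.314, -3.125, 0.0]
force: [1.0, -0.1, 0.2]
width: 0.298
gripper_force: 0.0
```

step_arm --pt "2 0.4 0 0 0 0" --pt "2 0.4 0 0 0 0" --pt "2 0.4 0 0 0 0" --pt "0 0 0 0 0 0"

```text
clock: 16.6
position: [0.5655, 0.1518, 0.0228]
ee_rot: [-0.314, 3.125, 0.0]
force: [0.3, 0.3, 0.1]
width: 0.301
gripper_force: 0.0
```

step_arm --pt "1 0.2 0 0 0 0" --pt "1 0.2 0 0 0 0" --pt "1 0.2 0 0 0 0" --pt "1 0.2 0 0 0 0" --pt "0 0 0 0 0 0"

```text
clock: 17.02
position: [0.5673, 0.1521, 0.0224]
ee_rot: [0.313, -3.122, 0.0]
force: [-5.6, -0.2, 3.5]
width: 0.301
gripper_force: 3.0
```

step_arm --pt "1 0.2 0 0 0 0" --pt "1 0.2 0 0 0 0" --pt "0 0 0 0 0 0" --pt "-4 -0.8 0 0 0 0" --pt "-6 -1.2 0 0 0 0" --pt "-10 -2 0 0 0 0" --pt "-15 -3 10 0 0 0" --pt "-15 -3 25 0 0 0" --pt "-15 -3 30 0 0 0" --pt "-20 0 30 0 0 0" --pt "-25 10 30 0 0 0" --pt "-25 20 20 0 0 0" --pt "-20 25 0 0 0 0" --pt "0 30 0 0 0 0" --pt "0 30 0 0 0 0" --pt "0 30 0 0 0 0" --pt "0 30 0 0 0 0" --pt "0 0 0 0 0 0" --pt "0 0 0 0 0 0"

```text
clock: 18.6
position: [0.4155, 0.3167, 0.1675]
ee_rot: [-0.319, 3.125, 0.001]
force: [-0.4, -1.0, -1.3]
width: 0.301
gripper_force: 0.0
```

```bash
python3 - <<'E'
from h import *
s=observe();print(s["position"],s["force"])
n="top";im=cams.get_image(n);cc=cams.get_calibration(n)
c,m=blob(im,(8,180,120),(20,255,255),(215,120,340,265));r=rect(ray(n,c,.037,cc))
F=np.array([667.5,25.6]);p=np.array(r[0])-F;print(r,p@[.9806,.1958],p@[-.1958,.9806])
A=cv2.resize(im[120:270,215:400,::-1],None,fx=4,fy=4,interpolation=cv2.INTER_CUBIC);cv2.imwrite("pics/t6.png",A)
i=cams.get_image("scene");cv2.imwrite("pics/s6.png",cv2.resize(i[155:255,300:400,::-1],None,fx=6,fy=6,interpolation=cv2.INTER_CUBIC))
E
```

```text
[0.41549599 0.31665761 0.16754482] [-0.44488477 -0.99615956 -1.27096216]
(array([606.8, 165.5]), np.float32(11.31), array([61.5, 89.5])) -32.130000000000045 149.07100000000003
```

View pics/t6.png

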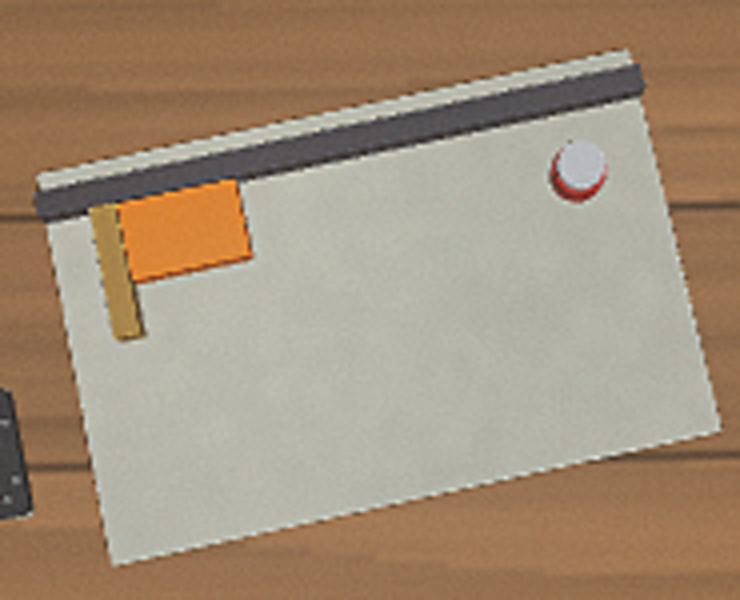

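View pics/s6.png

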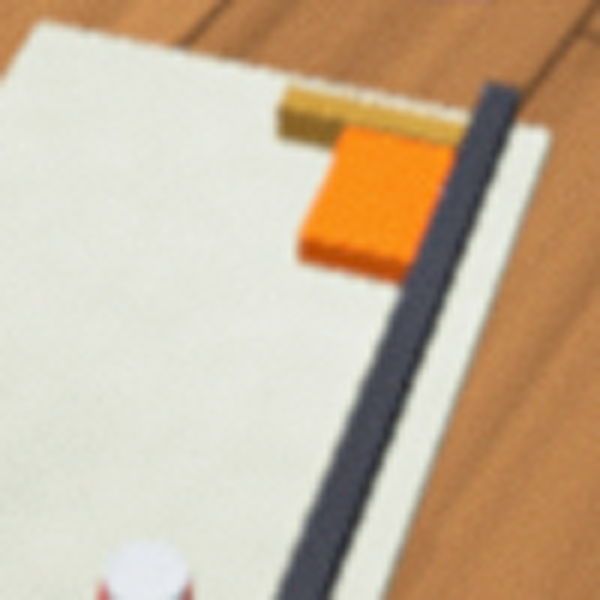

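Both views show the billet snug against the stop and the fence: its yaw is 11.31° and the fence's 11.29°. The jar hasn't moved and the hand is clear.

```bash
python3 -c "
from cell import job
print(job.sign_off())"
```

```text
the job is handed in; nothing more can be done
None
```

The job is handed in: the amber billet sits in the corner, long side flush along the steel fence and one end against the brass stop, with the red jar unmoved, the arm kept away from the other loose items and the hand clear, at about 19 s of the 56 s allowed.

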